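# Thread two spacers onto a square saw arbor, large then small

### The arm

A 7-joint arm with a two-finger parallel gripper is mounted at the origin on a cart in front of the work surface, level with it; the furniture and walls round the work are solid. World frame = base frame: x ahead of the robot, y to its left, z up, the work surface at z = 0. Lengths are in m, angles in rad, forces in N, time in s.
With the tool pointing down it reaches from about 0.4 to 0.875 m from the base axis. Payload 6.5 kg.
Tool frame: the origin (TCP) lies between the finger pads; the fingertips stand 22 mm ahead of it and the grasp point (between the pads) lies 3 mm ahead of it; z points along the fingers, y is the line along which they close (so a half turn about z gives the same grasp; the last joint's range is limited). The gripper opens to 85 mm and grips with 20 to 120 N. Pads are 22 mm wide; open, the fingers measure 114 mm over their backs; the gripper's body (76 mm by 85 mm) begins 54 mm behind the grasp point. The pads swing forward as they close: fully open they stand 13 mm farther back than shut.
Start: joints at [1.171, 0.536, -0.004, 1.538, 0.003, 1.067, -0.071], TCP at [0.213, -0.614, 0.253] pointing down, gripper open.
Joint ranges: [-2.7, 2.7], [-0.37, 2.16], [-1.27, 1.26], [0.24, 2.4], [-1.31, 4.45], [0.19, 1.91], [-2.76, 2.76]. Speed limits (rad/s): [2.39, 2.39, 3.14, 3.14, 3.14, 3.14, 3.14].

### API

Orientations are given as a rotation vector (axis times angle).
In Python, from plant import env gives the robot as it stands. The module is installed in compiled form; this text tells all that it offers.
- The arm moves only by the tool arm_command, never from a script. Its argument "series" is a list of rows, each an object of numbers: "dx", "dy", "dz": the shift along the world's x, y, z in m; "turn": the turn about the world's z in degrees. A call has 1 to 10 rows; each row is the pose to reach, as a shift and turn from the pose commanded when the call began; what a row does not reach only later rows make up. A row lasts 1/10 s, in which the tool goes at most 50 mm and 8.59 degrees, less where a joint would pass 70% of its speed; a pose out of reach is approached as far as the arm can. A call with a gripper value outside its range is refused whole. "hand" is the finger opening in m, from 0 to 0.0854, set as the call begins (left out, the last holds). The fingers move at their own pace and stop on an object; "force" is the grip in N (left out, the last holds). Time passes only in rows, so rows that repeat a pose let the fingers close. It gives the time, the measured TCP pose, the force, the opening and the grip force at its end, in the units of the state.
- env.sense(): the state, without advancing time (a new reading comes with each control period).
- env.capture(name): name is "scene" or "top"; returns a dict with "frame" (384x512x3 uint8, red, green, blue), "camera_matrix" (3x3 intrinsics, pixels), "view" (4x4, takes a point from world to camera coordinates). Camera axes: x right, y down, z forward; pixel columns grow to the right and rows downward; lengths in m; the calibration is good to about 2 mm. A picture is of the moment at which its call begins. There is no depth.
- env.close_job(): hands the job in; it is judged then, once.
The state is a dict: "clock": time; "q": joint angles; "joint_velocities": joint speeds; "joint_efforts": joint torques, N m; "tcp_pos": TCP position; "eef_rot": TCP orientation; "force": force on the tool from outside, world axes, zero at the start; "wrist_torque": the same for the moment, N m; "grip_width": finger opening in m; "grasp_force": force on a finger pad.
Only numpy, scipy, OpenCV 4.12 (cv2) and the standard library are available. Lean on these libraries where they do the work, as an engineer would, in place of code of your own. Each camera call takes 0.05 s, during which the arm holds its last target. There are 200 camera calls.

### The job

Build up the trim-saw arbor standing upright on its stand: thread the large dark steel spacer onto it first, then the small brass one on top, each turned by feel until its square bore drops over the square shaft and then lowered fully home and flush, never forced or dropped. Leave the toe bone, chisel and tweezers where they lie.

Things in the scene. Friction and masses are not known exactly. Their poses are not given: they have to be found in the camera images.
- stand: Grey base plate 110x110x10 mm fixed to the bench, carrying an upright steel arbor. Origin: centre of its underside; x, y along its edges, z up. The arbor is vertical and locked, but where is NOT measured: its axis lies up to 2.5 mm off the plate's middle in each of x and y, and its square shaft is turned anywhere up to 0.7 rad either way from square to the plate. Find both by feel or sight.
- seat (a point): Point over the plate's MIDDLE (not the arbor's true axis), 26 mm above the bench, at the height of the top of the arbor's round flange (44 mm across), on which the large spacer seats. From here up to 61 mm the arbor is a square shaft, 20 mm across flats, 27 mm across corners, top edge chamfered.
- shoulder (a point): Point over the plate's MIDDLE, 61 mm above the bench, at the height of the square shaft's top. A spacer not turned to match stands here on the corners; turned to within about 0.1 rad of the shaft (a quarter turn repeats) it slides down with 0.8 mm play each side. Push 5 to 10 N; over 80 N between a spacer and the arbor or stand (a knock, drop or wedging twist) spoils the job.
- tip (a point): Point over the plate's MIDDLE, 73 mm above the bench, at the height of the arbor's tip. The arbor here: round pilot of 17.6 mm diameter from 61 to 67 mm up, then a cone narrowing to 6 mm diameter at the tip. A spacer slips over cone and pilot at any angle, 2 mm play each side on the pilot.
- large_spacer: Large dark steel spacer: a round disc of 58 mm outside diameter, 18 mm thick, about 0.22 kg, with a square through bore 21.6 mm wide, edges chamfered 1.5 mm. Origin: centre of its underside; z up along the bore; x and y square to the flats of the bore. Lies flat on the bench at the start, in any yaw. Home: its underside on the flange, 26 mm over the bench.
- small_spacer: Small brass spacer: a round disc of 46 mm outside diameter, 14 mm thick, about 0.11 kg, with the same square through bore 21.6 mm wide, edges chamfered 1.5 mm. Origin: centre of its underside; z up along the bore; x and y square to the flats of the bore. Lies flat on the bench at the start, in any yaw. Home: its underside on the large spacer's top, 44 mm over the bench.
- toe_bone: Bystander: small pale fossil toe bone, 67 x 82 x 30 mm, lying on the bench; origin at the centre of its underside. Must not be moved.
- chisel: Bystander: hand chisel with wooden handle, 52 x 183 x 19 mm, lying on the bench, its length about along its own y; origin at the centre of its underside. Must not be moved.
- tweezers: Bystander: steel tweezers, 79 x 93 x 14 mm, lying on the bench; origin at the centre of its underside. Must not be moved.
Things that resemble listed ones, but are neither listed nor needed, are in the scene too. Of the things shaped like the large_spacer, the steel one is meant.

How it is judged:
By the outcome, as a careful person would: the job done as asked, in the order asked, and still so for the second after the job is handed in, with the robot touching nothing.
It also fails if it takes over 70 s, if anything falls off the work surface, if the arm or the gripper's body presses on something with over 40 N, if the wrist force passes 120 N, or if a joint passes its speed limit or range.

## Working session

There is one attempt and no reset: what is moved stays moved. The work goes in short steps, Python scripts to look and compute and a tool call to move; the robot and the scene stay as the last step left them, time stands still between calls to the robot, and variables do not carry over. Pictures are saved under pics/ and viewed, at most 10 in all, crops included, and the job is handed in when it is done.

Besides the shell and the picture viewer there is one more tool, called after "Emit:" as name([rows], argument=value, ...), one row to a line, values as JSON. arm_command: Moves the arm, as the interface text tells. Its arguments: {"type":"object","properties":{"series":{"type":"array","items":{"type":"object","properties":{"dx":{"type":"number"},"dy":{"type":"number"},"dz":{"type":"number"},"turn":{"type":"number"}}}},"hand":{"type":"number"},"force":{"type":"number"}},"required":["series"]}

```bash
mkdir -p pics; cat > h.py <<'E'
import numpy as np, cv2
from plant import env
def cap(n):
    c=env.capture(n); return cv2.cvtColor(c["frame"],cv2.COLOR_RGB2BGR),np.array(c["camera_matrix"]),np.array(c["view"])
def ray(K,V,u,v):
    d=np.linalg.inv(K)@[u,v,1]; R=V[:3,:3]; return -R.T@V[:3,3], R.T@d
def onz(K,V,u,v,z):
    o,d=ray(K,V,u,v); return o+d*(z-o[2])/d[2]
def proj(K,V,p):
    q=K@(V[:3,:3]@np.array(p)+V[:3,3]); return q[:2]/q[2]
def tri(a,b):
    (o,d),(p,e)=a,b; d=d/np.linalg.norm(d); e=e/np.linalg.norm(e)
    s=np.linalg.lstsq(np.c_[d,-e],p-o,rcond=None)[0]; x,y=o+s[0]*d,p+s[1]*e
    return (x+y)/2,np.linalg.norm(x-y)
E
python3 - <<'E'
from h import *
for n in("scene","top"):
    f,K,V=cap(n); cv2.imwrite(f"pics/{n}0.png",f); np.savez(f"{n}0.npz",f=f,K=K,V=V); print(n,K.round(1).tolist(),(-V[:3,:3].T@V[:3,3]).round(3),V[:3,:3].round(2).tolist())
a,b=[cv2.imread(f"pics/{n}0.png") for n in("scene","top")]
s=env.sense(); print({k:np.round(v,3) for k,v in s.items()})
E
```

```text
scene [[393.7, 0.0, 256.0], [0.0, 393.7, 193.6], [0.0, 0.0, 1.0]] [0.052 0.758 0.624] [[-0.82, -0.58, -0.02], [-0.31, 0.47, -0.82], [0.49, -0.66, -0.57]]
top [[473.2, 0.0, 258.6], [0.0, 473.2, 191.7], [0.0, 0.0, 1.0]] [0.405 0.103 1.054] [[-0.0, -1.0, 0.02], [-0.99, -0.0, -0.16], [0.16, -0.02, -0.99]]
{'clock': np.float64(0.1), 'q': array([ 1.171,  0.537, -0.004,  1.539,  0.003,  1.067, -0.071]), 'joint_velocities': array([ 0.001, -0.001,  0.   , -0.001,  0.001,  0.   ,  0.002]), 'joint_efforts': array([ 3.0000e-03, -5.8457e+01,  1.0520e+00, -2.5978e+01,  1.3000e-02,
        5.0000e-03,  0.0000e+00]), 'tcp_pos': array([ 0.213, -0.614,  0.252]), 'eef_rot': array([-3.096e+00, -5.220e-01,  1.000e-03]), 'force': array([-0.081, -0.391, -0.977]), 'wrist_torque': array([-0.018,  0.034, -0.014]), 'grasp_force': np.float64(0.0), 'grip_width': np.float64(0.086)}
```

View pics/scene0.png

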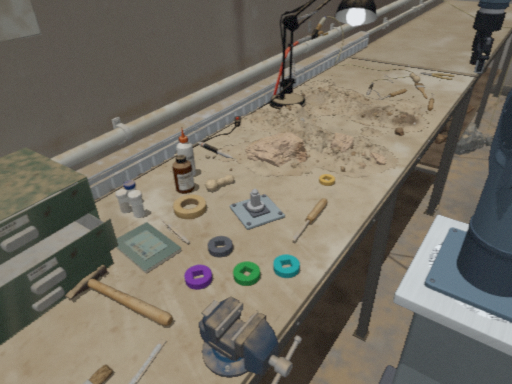

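View pics/top0.png

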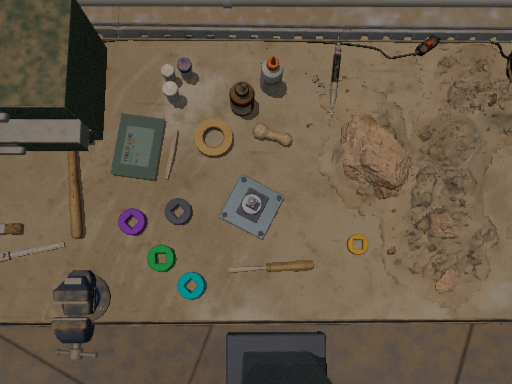

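Scene view: dark grey disc at (220,246), brass ring at (327,179), stand at (257,208), and look-alike discs in purple (199,276), green (246,273) and cyan (287,266). In the top view these are: dark (178,211), brass (358,244), stand (252,206), purple (132,222), green (161,258), cyan (191,286), and masking tape (213,138). The dark grey disc is the steel one. The small yellow ring at (358,244) is the brass one. One crop will confirm both.

```bash
python3 - <<'E'
from h import *
S,T=np.load("scene0.npz"),np.load("top0.npz")
def crop(f,u,v,r): return cv2.resize(f[v-r:v+r,u-r:u+r],(260,260),interpolation=cv2.INTER_CUBIC)
t=T["f"];s=S["f"]
cv2.imwrite("pics/crop1.png",np.vstack([np.hstack([crop(t,178,211,22),crop(t,252,206,38),crop(t,358,244,18)]),np.hstack([crop(s,220,246,22),crop(s,257,208,34),crop(s,327,179,18)])]))
for n,f,pts in(("top",t,[(178,211),(170,211),(358,244),(366,244),(358,236),(300,230)]),("scene",s,[(220,253),(220,241),(327,184),(327,175)])):
    h=cv2.cvtColor(f,cv2.COLOR_BGR2HSV)
    for p in pts: print(n,p,h[p[1],p[0]])
E
```

```text
top (178, 211) [ 16  88 122]
top (170, 211) [95 26 60]
top (358, 244) [ 17  87 138]
top (366, 244) [ 19 197 164]
top (358, 236) [ 19 194 163]
top (300, 230) [ 16  88 128]
scene (220, 253) [103  29  62]
scene (220, 241) [120  23  66]
scene (327, 184) [ 20 144 133]
scene (327, 175) [ 21 134 188]
```

View pics/crop1.png

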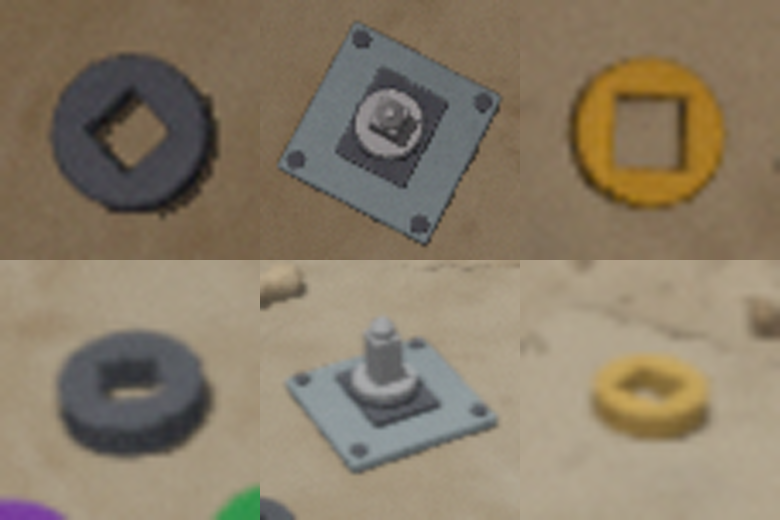

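The crop confirms both: a dark steel disc with a square bore, and a small brass ring. The arbor shows a pale flange, with its tip at top ≈(252.9,198.7) and scene ≈(254.4,189.7).

```bash
cat >> h.py <<'E'
def blob(m,u,v,r=30):
    z=np.zeros_like(m); z[v-r:v+r,u-r:u+r]=m[v-r:v+r,u-r:u+r]
    cs=cv2.findContours(z,cv2.RETR_EXTERNAL,cv2.CHAIN_APPROX_NONE)[0]
    c=cv2.convexHull(max(cs,key=cv2.contourArea)); M=cv2.moments(c)
    return c,np.array([M["m10"],M["m01"]])/M["m00"]
E
python3 - <<'E'
from h import *
D={n:np.load(n+"0.npz") for n in("scene","top")}
H={n:cv2.cvtColor(D[n]["f"],cv2.COLOR_BGR2HSV) for n in D}
R=lambda n,p:ray(D[n]["K"],D[n]["V"],*p)
dark=lambda n:cv2.inRange(H[n],(85,0,38),(135,60,95))
yel=lambda n:cv2.inRange(H[n],(15,120 if n=="scene" else 150,60),(26,255,255))
plate=lambda n:cv2.inRange(H[n],(70,15,85),(120,90,200))
for nm,m,a,b,r in(("large",dark,(178,211),(220,246),20),("small",yel,(358,244),(327,179),14)):
    ct,pt=blob(m("top"),*a,r); cs,ps=blob(m("scene"),*b,r)
    print(nm,pt.round(1),ps.round(1),cv2.fitEllipse(ct)[1],cv2.fitEllipse(cs)[1],tri(R("top",pt),R("scene",ps)))
print("tip",tri(R("top",(252.9,198.7)),R("scene",(254.4,189.7))))
print("flange top@.026",onz(D["top"]["K"],D["top"]["V"],251.4,203.7,.026))
c,p=blob(plate("top"),252,206,38); q=cv2.minAreaRect(c); bp=[onz(D["top"]["K"],D["top"]["V"],*x,.01) for x in cv2.boxPoints(q)]
print("plate",p,np.mean(bp,0),np.degrees(np.arctan2(*(bp[1]-bp[0])[[1,0]])),[np.linalg.norm(bp[i]-bp[i-1]) for i in range(4)])
# bore orientation: bench-coloured hole within disc
for nm,u,v,z in(("large",178,211,.018),("small",358,244,.014)):
    h=H["top"]; m=cv2.inRange(h,(10,60,95),(22,140,180)); z_=np.zeros_like(m); z_[v-10:v+10,u-10:u+10]=m[v-10:v+10,u-10:u+10]
    k=[c for c in cv2.findContours(z_,cv2.RETR_EXTERNAL,cv2.CHAIN_APPROX_NONE)[0] if cv2.pointPolygonTest(c,(float(u),float(v)),False)>=0]
    if k: print(nm,cv2.minAreaRect(k[0]))
E
```

```text
large [177.8 211.1] [220.5 249.6] (24.755340576171875, 25.600872039794922) (15.323755264282227, 23.358806610107422) (array([ 0.52858982,  0.2572662 , -0.00176405]), np.float64(0.002559521077488249))
small [357.2 244.1] [326.6 179.7] (20.386354446411133, 21.082773208618164) (10.688291549682617, 15.224944114685059) (array([ 0.45536679, -0.14105635,  0.00462083]), np.float64(0.0007461013696607983))
tip (array([0.54737935, 0.09047465, 0.06592084]), np.float64(0.001222686264824965))
flange top@.026 [0.54260284 0.09359459 0.026     ]
plate [251.39152863 206.3820837 ] [0.53944076 0.09328852 0.01      ] -27.188095097874072 [np.float64(0.10701985208277567), np.float64(0.10817273376831102), np.float64(0.10869402522193189), np.float64(0.10758512189984208)]
large ((178.6400146484375, 211.52000427246094), (6.800000190734863, 8.800000190734863), 53.13010025024414)
small ((357.0, 244.0), (8.0, 8.0), 90.0)
```

```bash
python3 - <<'E'
from h import *
D={n:np.load(n+"0.npz") for n in("scene","top")}
H={n:cv2.cvtColor(D[n]["f"],cv2.COLOR_BGR2HSV) for n in D}
R=lambda n,p:ray(D[n]["K"],D[n]["V"],*p)
m=lambda n:cv2.inRange(H[n],(85,0,30),(150,70,130))
ct,pt=blob(m("top"),178,211,20); cs,ps=blob(m("scene"),220,246,15)
print(pt,ps,cv2.boundingRect(cs),tri(R("top",pt),R("scene",ps)),onz(D["top"]["K"],D["top"]["V"],*pt,.009))
print("lamp base",onz(D["scene"]["K"],D["scene"]["V"],287,100,0), onz(D["scene"]["K"],D["scene"]["V"],357,18,.3))
E
```

```text
[177.71990505 211.07426246] [219.79224377 246.19575254] (208, 237, 24, 20) (array([0.52861102, 0.25671447, 0.00806548]), np.float64(0.00010379709605261464)) [0.52845746 0.25654733 0.009     ]
lamp base [ 0.88750774 -0.62343965  0.        ] [ 0.71403129 -0.86664571  0.3       ]
```

Emit:
arm_command([
  {"dx": 0.03,"dy": 0.033,"turn": 8},
  {"dx": 0.06,"dy": 0.066,"turn": 16},
  {"dx": 0.09,"dy": 0.1,"turn": 24},
  {"dx": 0.12,"dy": 0.133,"turn": 32},
  {"dx": 0.15,"dy": 0.167,"turn": 40},
  {"dx": 0.18,"dy": 0.2,"turn": 48},
  {"dx": 0.21,"dy": 0.23,"turn": 56},
  {"dx": 0.237,"dy": 0.264,"turn": 64},
  {"dx": 0.245,"dy": 0.31,"turn": 72},
  {"dx": 0.25,"dy": 0.355,"turn": 80},
], hand=0.085, force=25)

```text
validation failed for argument at $.se...
```

Large spacer's mid-height is at (0.5286, 0.2567), z 0.008, which agrees with 18 mm thick. The move was refused, so I'll retry with every field filled in.

Emit:
arm_command([
  {"dx": 0.03,"dy": 0.033,"dz": 0.0,"turn": 8.0},
  {"dx": 0.06,"dy": 0.066,"dz": 0.0,"turn": 16.0},
  {"dx": 0.09,"dy": 0.1,"dz": 0.0,"turn": 24.0},
  {"dx": 0.12,"dy": 0.133,"dz": 0.0,"turn": 32.0},
  {"dx": 0.15,"dy": 0.167,"dz": 0.0,"turn": 40.0},
  {"dx": 0.18,"dy": 0.2,"dz": 0.0,"turn": 48.0},
  {"dx": 0.21,"dy": 0.23,"dz": 0.0,"turn": 56.0},
  {"dx": 0.237,"dy": 0.264,"dz": 0.0,"turn": 64.0},
  {"dx": 0.245,"dy": 0.31,"dz": 0.0,"turn": 72.0},
  {"dx": 0.25,"dy": 0.355,"dz": 0.0,"turn": 80.0},
], hand=0.085, force=25)

```text
clock: 1.1
tcp_pos: [0.4636, -0.257, 0.253]
eef_rot: [-2.03, -2.397, -0.001]
force: [1.3, 0.7, 0.6]
grip_width: 0.085
grasp_force: 0.0
```

Emit:
arm_command([
  {"dx": 0.007,"dy": 0.048,"dz": 0.0,"turn": 5.0},
  {"dx": 0.014,"dy": 0.096,"dz": 0.0,"turn": 10.0},
  {"dx": 0.021,"dy": 0.144,"dz": 0.0,"turn": 15.0},
  {"dx": 0.028,"dy": 0.192,"dz": 0.0,"turn": 17.0},
  {"dx": 0.035,"dy": 0.24,"dz": 0.0,"turn": 17.0},
  {"dx": 0.042,"dy": 0.288,"dz": 0.0,"turn": 17.0},
  {"dx": 0.049,"dy": 0.336,"dz": 0.0,"turn": 17.0},
  {"dx": 0.056,"dy": 0.384,"dz": 0.0,"turn": 17.0},
  {"dx": 0.061,"dy": 0.432,"dz": 0.0,"turn": 17.0},
  {"dx": 0.064,"dy": 0.475,"dz": -0.02,"turn": 17.0},
], hand=0.085, force=25)

```text
clock: 2.1
tcp_pos: [0.5283, 0.2192, 0.2351]
eef_rot: [1.66, 2.664, 0.006]
force: [0.7, 0.0, -0.4]
grip_width: 0.0849
grasp_force: 0.0
```

Emit:
arm_command([
  {"dx": 0.002,"dy": 0.025,"dz": -0.035,"turn": 0.0},
  {"dx": 0.002,"dy": 0.041,"dz": -0.075,"turn": 0.0},
  {"dx": 0.002,"dy": 0.041,"dz": -0.12,"turn": 0.0},
  {"dx": 0.002,"dy": 0.041,"dz": -0.16,"turn": 0.0},
  {"dx": 0.002,"dy": 0.041,"dz": -0.18,"turn": 0.0},
  {"dx": 0.002,"dy": 0.041,"dz": -0.193,"turn": 0.0},
  {"dx": 0.002,"dy": 0.041,"dz": -0.193,"turn": 0.0},
], hand=0.085, force=25)

```text
clock: 2.8
tcp_pos: [0.528, 0.2563, 0.0388]
eef_rot: [-1.661, -2.665, 0.004]
force: [0.5, 0.6, 0.2]
grip_width: 0.0853
grasp_force: 0.0
```

Emit:
arm_command([
  {"dx": 0.0,"dy": 0.0,"dz": -0.008,"turn": 0.0},
  {"dx": 0.0,"dy": 0.0,"dz": -0.008,"turn": 0.0},
  {"dx": 0.0,"dy": 0.0,"dz": -0.008,"turn": 0.0},
  {"dx": 0.0,"dy": 0.0,"dz": -0.008,"turn": 0.0},
  {"dx": 0.0,"dy": 0.0,"dz": -0.008,"turn": 0.0},
], hand=0.05, force=20)

```text
clock: 3.3
tcp_pos: [0.5291, 0.2569, 0.033]
eef_rot: [1.662, 2.666, 0.0]
force: [-1.7, -1.4, 5.7]
grip_width: 0.0559
grasp_force: 21.9
```

Emit:
arm_command([
  {"dx": 0.0,"dy": 0.0,"dz": 0.002,"turn": 0.0},
  {"dx": 0.0,"dy": 0.0,"dz": 0.004,"turn": 0.0},
  {"dx": 0.0,"dy": 0.0,"dz": 0.004,"turn": -8.5},
  {"dx": 0.0,"dy": 0.0,"dz": 0.004,"turn": -17.0},
  {"dx": 0.0,"dy": 0.0,"dz": 0.004,"turn": -25.5},
  {"dx": 0.0,"dy": 0.0,"dz": 0.004,"turn": -34.0},
  {"dx": 0.0,"dy": 0.0,"dz": 0.004,"turn": -42.5},
  {"dx": 0.0,"dy": 0.0,"dz": 0.004,"turn": -51.0},
  {"dx": 0.0,"dy": 0.0,"dz": 0.004,"turn": -59.5},
  {"dx": 0.0,"dy": 0.0,"dz": 0.004,"turn": -68.0},
], hand=0.075, force=20)

```text
clock: 4.3
tcp_pos: [0.5292, 0.2573, 0.0365]
eef_rot: [-2.872, -1.272, -0.001]
force: [-0.7, -0.0, -0.2]
grip_width: 0.0747
grasp_force: 0.0
```

Emit:
arm_command([
  {"dx": 0.0,"dy": 0.0,"dz": 0.0,"turn": -8.5},
  {"dx": 0.0,"dy": 0.0,"dz": 0.0,"turn": -17.0},
  {"dx": 0.0,"dy": 0.0,"dz": 0.0,"turn": -22.0},
  {"dx": 0.0,"dy": 0.0,"dz": 0.0,"turn": -22.0},
], hand=0.075, force=20)

```text
clock: 4.7
tcp_pos: [0.5291, 0.2574, 0.0365]
eef_rot: [-3.06, -0.71, -0.001]
force: [-0.9, -0.3, -0.1]
grip_width: 0.075
grasp_force: 0.0
```

Emit:
arm_command([
  {"dx": 0.0,"dy": 0.0,"dz": -0.004,"turn": 0.0},
  {"dx": 0.0,"dy": 0.0,"dz": -0.004,"turn": 0.0},
  {"dx": 0.0,"dy": 0.0,"dz": -0.004,"turn": 0.0},
  {"dx": 0.0,"dy": 0.0,"dz": -0.004,"turn": 0.0},
], hand=0.05, force=40)

```text
clock: 5.1
tcp_pos: [0.5291, 0.2569, 0.0324]
eef_rot: [-3.06, -0.712, -0.0]
force: [-0.0, -0.1, 4.5]
grip_width: 0.0552
grasp_force: 41.4
```

```bash
python3 - <<'E'
from h import *
s=env.sense(); print({k:np.round(v,3) for k,v in s.items() if k in("q","force","wrist_torque","tcp_pos","grip_width","grasp_force")})
f,K,V=cap("top"); np.savez("top1.npz",f=f,K=K,V=V)
g,K,V=cap("scene")
b=lambda f,u,v,r:cv2.resize(f[v-r:v+r,u-r:u+r],(390,390),interpolation=cv2.INTER_CUBIC)
cv2.imwrite("pics/g1.png",np.hstack([b(f,178,211,35),b(g,220,240,35)]))
E
```

```text
{'q': array([-0.453,  0.748, -0.102,  1.812,  0.124,  0.588, -1.745]), 'tcp_pos': array([0.529, 0.257, 0.032]), 'force': array([-0.023, -0.093,  4.526]), 'wrist_torque': array([-0.152,  0.138,  0.08 ]), 'grasp_force': np.float64(41.443), 'grip_width': np.float64(0.055)}
```

View pics/g1.png

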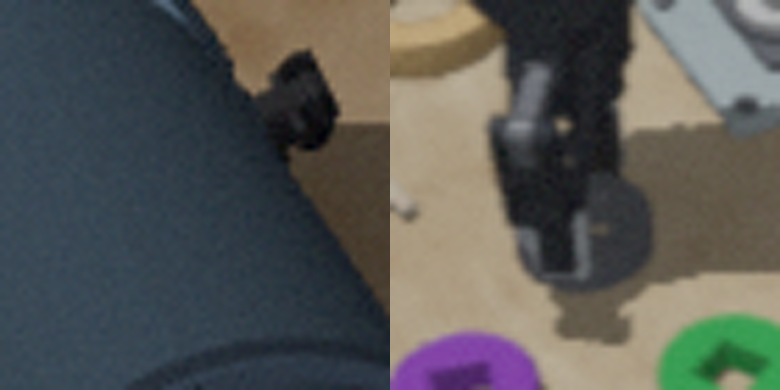

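The picture shows the fingers around the rim of the dark disc, tips just off the bench. Next I'll refine the arbor axis from the saved images before carrying.

```bash
python3 - <<'E'
from h import *
D={n:np.load(n+"0.npz") for n in("scene","top")}
R=lambda n,p:ray(D[n]["K"],D[n]["V"],*p)
for n,(u,v) in(("top",(252,205)),("scene",(255,202))):
    g=cv2.cvtColor(D[n]["f"],cv2.COLOR_BGR2HSV)
    r=14 if n=="top" else 18
    print(n,u-r,v-r)
    for row in (g[v-r:v+r:1,u-r:u+r]): print(" ".join("%3d"%x[2] if x[1]<28 else " . " for x in row))
    c,p=blob(cv2.inRange(g,(80,18,100),(120,90,200)),252 if n=="top" else 257,206 if n=="top" else 208,38)
    q=cv2.approxPolyDP(c,6,True)[:,0]; print(q.tolist(),[onz(D[n]["K"],D[n]["V"],*x,.01)[:2].round(4).tolist() for x in q])
E
```

```text
top 238 191
121 118 119 116 119 116 117 119 121  91  78  72  70  70  72  71  69  69  79  91 110 112 111 112 112 111 113 115
123 121 116  .  114  .  118 117  95  79  71  .   73  .   71  .   68  68  74  78  96  88 107 113 114 114 114 109
119 122 118 119 116 119 116  .   78  74  71  .   .   69  58  .   .   70  71  71  78  70  94  81 108 116 115 113
119 120 121 122 116 121 117  84  74  69  91 107 117 117 142 119  72  69  .   75  69  70  71  .   91  81 108 110
 .  123 120 118 120 120  99  78  90 129 135 141 136 140 150 139 135 136 108  61  69  66  69  71  74  75  85  99
123 123  .  122 119 120  83 118 133 139 140 119 129 125 136 149 147 143 139 117  72  57  69  71  .   .   69  . 
119 122 119 122 117 100  98 136 144 142 133 121 124 116 108 113 134 147 145 142 136  84  .   68  72  71  74  71
120 118 121 117  91  98 134 143 141 143 127 118 111 104 100 102  99 123 145 146 145 138  69  .   .   70  .   71
120 123 121 118  76 133 142 143 141 132 113 106 105 118 110  97  96  89 117 122 147 144  95  60  .   72  73  . 
121 121 122 111  82 139 144 147 143 125 112 109 115 140 137  97  90  90 133 106 
[... 6788 characters left out ...]
60
126 145 154 157 158 157 157 156 158 155 155 154 158 151 133  98  78  73  69  76  86  98 130 145 150 153 155 159 158 158 155 156 157 156 157 156
 .  130 146 153 159 156 158 156 157 156 159 158 155 155 154 123  92  85 100 130 146 147 154 156 156 159 157 157 156 158 156 157 158 157 159 157
 .  123 130 153 156 157 158 158 156 155 154 157 156 157 156 153 148 147 151 155 159 158 157 158 159 159 159 156 158 154 157 158 156 157 156 154
 .   .  109 137 151 158 157 157 159 157 156 157 158 154 155 156 156 158 157 159 157 157 156 156 158 159 158 158 157 158 157 155 152 149 141 133
[[283, 215], [247, 228], [231, 206], [265, 196]] [[0.4682, 0.0774], [0.5139, 0.1701], [0.6033, 0.1202], [0.5542, 0.0325]]
```

```bash
python3 - <<'E'
from h import *
D={n:np.load(n+"0.npz") for n in("scene","top")}
R=lambda n,p:ray(D[n]["K"],D[n]["V"],*p)
o=lambda p,z:onz(D["top"]["K"],D["top"]["V"],*p,z)
print(o((251,203.3),.026),o((251.6,201.5),.061),o((251.5,200.2),.073))
# scene flange: left 246.5 right 264.5(@z .026), tip
print(tri(R("top",(251.5,200.2)),R("scene",(254.6,189.8))))
print([proj(D["scene"]["K"],D["scene"]["V"],(.542,.093,z)).round(1) for z in(.026,.061,.073)])
E
```

```text
[0.54348727 0.0944702  0.026     ] [0.54262258 0.09349767 0.061     ] [0.54370826 0.09382276 0.073     ]
(array([0.54406569, 0.09361445, 0.0685653 ]), np.float64(0.0006273382773548955))
[array([255.7, 203.6]), array([255.4, 192.4]), array([255.2, 188.5])]
```

Emit:
arm_command([
  {"dx": 0.0,"dy": 0.0,"dz": 0.0,"turn": 0.0},
  {"dx": 0.0,"dy": 0.0,"dz": 0.02,"turn": 0.0},
  {"dx": 0.0,"dy": 0.0,"dz": 0.06,"turn": 0.0},
  {"dx": 0.0,"dy": 0.0,"dz": 0.1,"turn": 0.0},
  {"dx": 0.002,"dy": -0.03,"dz": 0.11,"turn": 4.0},
  {"dx": 0.006,"dy": -0.07,"dz": 0.11,"turn": 8.0},
  {"dx": 0.01,"dy": -0.11,"dz": 0.11,"turn": 10.0},
  {"dx": 0.014,"dy": -0.15,"dz": 0.11,"turn": 10.0},
  {"dx": 0.0145,"dy": -0.1635,"dz": 0.11,"turn": 10.0},
  {"dx": 0.0145,"dy": -0.1635,"dz": 0.11,"turn": 10.0},
], hand=0.05, force=70)

```text
clock: 6.2
tcp_pos: [0.5431, 0.0899, 0.1415]
eef_rot: [2.988, 0.966, -0.003]
force: [0.1, 1.1, -2.8]
grip_width: 0.0537
grasp_force: 74.6
```

Emit:
arm_command([
  {"dx": 0.0,"dy": 0.0,"dz": 0.0,"turn": 0.0},
  {"dx": 0.0,"dy": 0.0,"dz": 0.0,"turn": 0.0},
], hand=0.05, force=70)

```text
clock: 6.4
tcp_pos: [0.5431, 0.0955, 0.142]
eef_rot: [-2.984, -0.978, 0.0]
force: [0.0, 0.1, -1.8]
grip_width: 0.053
grasp_force: 74.6
```

```bash
python3 - <<'E'
from h import *
s=env.sense(); print({k:np.round(v,3) for k,v in s.items() if k in("q","force","tcp_pos","grip_width")})
f,K,V=cap("scene"); np.savez("s2.npz",f=f,K=K,V=V); r=45
cv2.imwrite("pics/g2.png",cv2.resize(f[185-r:185+r,250-r:250+r],(540,540),interpolation=cv2.INTER_CUBIC))
E
```

```text
{'q': array([-0.13 ,  0.526, -0.162,  1.879,  0.118,  0.746, -1.295]), 'tcp_pos': array([0.543, 0.096, 0.142]), 'force': array([ 0.004,  0.062, -1.821]), 'grip_width': np.float64(0.053)}
```

View pics/g2.png

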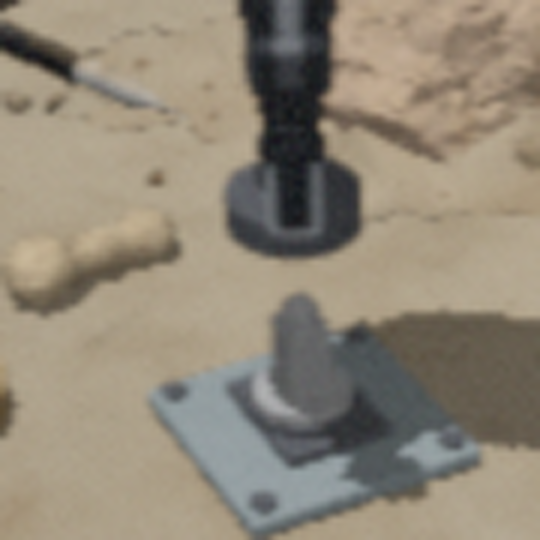

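The disc hangs level above the arbor tip: disc at crop (293,205), tip (298,297). A shift of −2 mm in y lines them up.

Emit:
arm_command([
  {"dx": 0.0,"dy": -0.002,"dz": -0.01,"turn": 0.0},
  {"dx": 0.0,"dy": -0.002,"dz": -0.02,"turn": 0.0},
  {"dx": 0.0,"dy": -0.002,"dz": -0.03,"turn": 0.0},
  {"dx": 0.0,"dy": -0.002,"dz": -0.034,"turn": 0.0},
  {"dx": 0.0,"dy": -0.002,"dz": -0.038,"turn": 0.0},
  {"dx": 0.0,"dy": -0.002,"dz": -0.041,"turn": 0.0},
  {"dx": 0.0,"dy": -0.002,"dz": -0.044,"turn": 0.0},
  {"dx": 0.0,"dy": -0.002,"dz": -0.044,"turn": 0.0},
], hand=0.05, force=70)

```text
clock: 7.25
tcp_pos: [0.5434, 0.0913, 0.0981]
eef_rot: [-2.987, -0.974, 0.0]
force: [-0.0, 0.3, -3.0]
grip_width: 0.0532
grasp_force: 74.6
```

Emit:
arm_command([
  {"dx": 0.0,"dy": 0.0,"dz": 0.0,"turn": 0.0},
  {"dx": 0.0,"dy": 0.0,"dz": -0.001,"turn": 0.0},
  {"dx": 0.0,"dy": 0.0,"dz": -0.002,"turn": 0.0},
  {"dx": 0.0,"dy": 0.0,"dz": -0.003,"turn": 0.0},
  {"dx": 0.0,"dy": 0.0,"dz": -0.004,"turn": 0.0},
  {"dx": 0.0,"dy": 0.0,"dz": -0.005,"turn": 0.0},
  {"dx": 0.0,"dy": 0.0,"dz": -0.005,"turn": 0.0},
], hand=0.05, force=70)

```text
clock: 7.95
tcp_pos: [0.5434, 0.0914, 0.0932]
eef_rot: [-2.987, -0.974, 0.0]
force: [-0.1, 0.0, -2.3]
grip_width: 0.0535
grasp_force: 74.6
```

Emit:
arm_command([
  {"dx": 0.0,"dy": 0.001,"dz": 0.0,"turn": 0.0},
  {"dx": 0.0,"dy": 0.002,"dz": 0.0,"turn": 0.0},
  {"dx": 0.0,"dy": 0.002,"dz": -0.001,"turn": 0.0},
  {"dx": 0.0,"dy": 0.002,"dz": -0.002,"turn": 0.0},
  {"dx": 0.0,"dy": 0.002,"dz": -0.002,"turn": 0.0},
], hand=0.05, force=70)

```text
clock: 8.45
tcp_pos: [0.5434, 0.0936, 0.0913]
eef_rot: [-2.986, -0.974, 0.0]
force: [-0.0, 0.6, -1.5]
grip_width: 0.0534
grasp_force: 74.8
```

Emit:
arm_command([
  {"dx": 0.0,"dy": 0.0,"dz": -0.0005,"turn": 0.0},
  {"dx": 0.0,"dy": 0.0,"dz": -0.001,"turn": 0.0},
  {"dx": 0.0,"dy": 0.0,"dz": -0.001,"turn": 0.0},
], hand=0.05, force=70)

```text
clock: 8.75
tcp_pos: [0.5435, 0.0937, 0.0906]
eef_rot: [-2.987, -0.974, -0.0]
force: [-2.6, 1.4, 4.3]
grip_width: 0.0529
grasp_force: 75.6
```

Emit:
arm_command([
  {"dx": -0.0003,"dy": 0.0,"dz": -0.0002,"turn": 2.0},
  {"dx": -0.0003,"dy": 0.0,"dz": -0.0002,"turn": 4.0},
  {"dx": -0.0003,"dy": 0.0,"dz": -0.0002,"turn": 6.0},
  {"dx": -0.0003,"dy": 0.0,"dz": -0.0002,"turn": 6.0},
], hand=0.05, force=70)

```text
clock: 9.15
tcp_pos: [0.5431, 0.0931, 0.0898]
eef_rot: [-2.931, -1.131, 0.0]
force: [1.2, 0.7, -2.9]
grip_width: 0.0532
grasp_force: 74.6
```

Emit:
arm_command([
  {"dx": 0.0,"dy": 0.0,"dz": -0.0005,"turn": 0.0},
  {"dx": 0.0,"dy": 0.0,"dz": -0.001,"turn": 0.0},
  {"dx": 0.0,"dy": 0.0,"dz": -0.001,"turn": 0.0},
], hand=0.05, force=70)

```text
clock: 9.45
tcp_pos: [0.5431, 0.0933, 0.0889]
eef_rot: [2.932, 1.129, -0.0]
force: [0.8, 0.6, -2.5]
grip_width: 0.0535
grasp_force: 74.6
```

Emit:
arm_command([
  {"dx": 0.0,"dy": 0.0,"dz": -0.001,"turn": 1.0},
  {"dx": 0.0,"dy": 0.0,"dz": -0.002,"turn": 2.0},
  {"dx": 0.0,"dy": 0.0,"dz": -0.003,"turn": 2.0},
  {"dx": 0.0,"dy": 0.0,"dz": -0.003,"turn": 2.0},
], hand=0.05, force=70)

```text
clock: 9.85
tcp_pos: [0.5429, 0.0932, 0.0859]
eef_rot: [-2.912, -1.18, 0.001]
force: [-0.6, -0.3, -2.7]
grip_width: 0.0534
grasp_force: 74.6
```

```bash
python3 - <<'E'
from h import *
s=env.sense(); print({k:np.round(v,4) for k,v in s.items() if k in("q","force","wrist_torque","tcp_pos")})
E
```

```text
{'q': array([-0.1144,  0.6179, -0.1793,  1.9001,  0.1742,  0.639 , -1.2023]), 'tcp_pos': array([0.5429, 0.0932, 0.0859]), 'force': array([-0.638 , -0.3102, -2.7143]), 'wrist_torque': array([ 0.0068,  0.0058, -0.0119])}
```

It's on the square and sliding freely. Lowering.

Emit:
arm_command([
  {"dx": 0.0,"dy": 0.0,"dz": -0.002,"turn": 0.0},
  {"dx": 0.0,"dy": 0.0,"dz": -0.004,"turn": 0.0},
  {"dx": 0.0,"dy": 0.0,"dz": -0.006,"turn": 0.0},
  {"dx": 0.0,"dy": 0.0,"dz": -0.008,"turn": 0.0},
  {"dx": 0.0,"dy": 0.0,"dz": -0.01,"turn": 0.0},
  {"dx": 0.0,"dy": 0.0,"dz": -0.012,"turn": 0.0},
], hand=0.05, force=70)

```text
clock: 10.45
tcp_pos: [0.5431, 0.0934, 0.0739]
eef_rot: [-2.912, -1.18, 0.0]
force: [-0.0, 0.0, -2.4]
grip_width: 0.0531
grasp_force: 74.6
```

Emit:
arm_command([
  {"dx": 0.0,"dy": 0.0,"dz": -0.002,"turn": 0.0},
  {"dx": 0.0,"dy": 0.0,"dz": -0.004,"turn": 0.0},
  {"dx": 0.0,"dy": 0.0,"dz": -0.006,"turn": 0.0},
  {"dx": 0.0,"dy": 0.0,"dz": -0.008,"turn": 0.0},
  {"dx": 0.0,"dy": 0.0,"dz": -0.01,"turn": 0.0},
  {"dx": 0.0,"dy": 0.0,"dz": -0.01,"turn": 0.0},
  {"dx": 0.0,"dy": 0.0,"dz": -0.01,"turn": 0.0},
], hand=0.05, force=70)

```text
clock: 11.15
tcp_pos: [0.5431, 0.0934, 0.0641]
eef_rot: [-2.912, -1.18, 0.0]
force: [0.4, -0.3, -1.9]
grip_width: 0.0534
grasp_force: 74.6
```

Emit:
arm_command([
  {"dx": 0.0,"dy": 0.0,"dz": -0.001,"turn": 0.0},
  {"dx": 0.0,"dy": 0.0,"dz": -0.002,"turn": 0.0},
  {"dx": 0.0,"dy": 0.0,"dz": -0.003,"turn": 0.0},
  {"dx": 0.0,"dy": 0.0,"dz": -0.004,"turn": 0.0},
  {"dx": 0.0,"dy": 0.0,"dz": -0.005,"turn": 0.0},
  {"dx": 0.0,"dy": 0.0,"dz": -0.0055,"turn": 0.0},
  {"dx": 0.0,"dy": 0.0,"dz": -0.0055,"turn": 0.0},
], hand=0.05, force=70)

```text
clock: 11.85
tcp_pos: [0.5431, 0.0934, 0.0588]
eef_rot: [2.912, 1.18, -0.0]
force: [-2.2, -0.1, 2.6]
grip_width: 0.0536
grasp_force: 75.3
```

Emit:
arm_command([
  {"dx": 0.0,"dy": 0.0,"dz": -0.0005,"turn": 0.0},
  {"dx": 0.0,"dy": 0.0,"dz": -0.001,"turn": 0.0},
  {"dx": 0.0,"dy": 0.0,"dz": -0.001,"turn": 0.0},
], hand=0.05, force=70)

```text
clock: 12.15
tcp_pos: [0.5432, 0.0934, 0.0587]
eef_rot: [2.911, 1.18, -0.0]
force: [-4.6, -1.3, 13.1]
grip_width: 0.0533
grasp_force: 76.9
```

The large spacer is seated: TCP z 0.0587 against 0.0584 expected, and 13 N of push moved it no further. Releasing and lifting off.

Emit:
arm_command([
  {"dx": 0.0,"dy": 0.0,"dz": 0.001,"turn": 0.0},
  {"dx": 0.0,"dy": 0.0,"dz": 0.001,"turn": 0.0},
], hand=0.05, force=30)

```text
clock: 12.35
tcp_pos: [0.5433, 0.0934, 0.0588]
eef_rot: [2.911, 1.18, 0.001]
force: [-1.2, -0.5, 3.6]
grip_width: 0.0532
grasp_force: 75.4
```

Emit:
arm_command([
  {"dx": 0.0,"dy": 0.0,"dz": 0.0,"turn": 0.0},
  {"dx": 0.0,"dy": 0.0,"dz": 0.0,"turn": 0.0},
  {"dx": 0.0,"dy": 0.0,"dz": 0.0,"turn": 0.0},
  {"dx": 0.0,"dy": 0.0,"dz": 0.0,"turn": 0.0},
], hand=0.075, force=30)

```text
clock: 12.75
tcp_pos: [0.5433, 0.0934, 0.0586]
eef_rot: [-2.912, -1.18, -0.0]
force: [0.0, -0.8, -0.2]
grip_width: 0.0751
grasp_force: 0.0
```

Emit:
arm_command([
  {"dx": 0.0,"dy": 0.0,"dz": 0.01,"turn": 0.0},
  {"dx": 0.0,"dy": 0.0,"dz": 0.03,"turn": 0.0},
  {"dx": 0.0,"dy": 0.0,"dz": 0.07,"turn": 0.0},
  {"dx": 0.0,"dy": 0.0,"dz": 0.11,"turn": 0.0},
  {"dx": -0.015,"dy": -0.04,"dz": 0.11,"turn": 0.0},
  {"dx": -0.03,"dy": -0.08,"dz": 0.11,"turn": 0.0},
  {"dx": -0.045,"dy": -0.12,"dz": 0.11,"turn": 0.0},
  {"dx": -0.06,"dy": -0.16,"dz": 0.11,"turn": 0.0},
  {"dx": -0.075,"dy": -0.2,"dz": 0.11,"turn": 0.0},
  {"dx": -0.088,"dy": -0.234,"dz": 0.08,"turn": 0.0},
], hand=0.075, force=20)

```text
clock: 13.75
tcp_pos: [0.4572, -0.1436, 0.1418]
eef_rot: [2.907, 1.176, 0.01]
force: [1.6, -1.3, 0.3]
grip_width: 0.0751
grasp_force: 0.0
```

```bash
python3 - <<'E'
from h import *
s=env.sense(); print({k:np.round(v,4) for k,v in s.items() if k in("q","force","tcp_pos")})
f,K,V=cap("scene"); g,K2,V2=cap("top")
b=lambda f,u,v,r:cv2.resize(f[v-r:v+r,u-r:u+r],(390,390),interpolation=cv2.INTER_CUBIC)
cv2.imwrite("pics/g3.png",np.hstack([b(f,257,202,30),b(f,325,175,40)]))
E
```

```text
{'q': array([ 0.3421,  0.422 , -0.1607,  2.0658,  0.1097,  0.6533, -0.6934]), 'tcp_pos': array([ 0.4572, -0.1436,  0.1418]), 'force': array([ 1.6189, -1.3266,  0.2568])}
```

View pics/g3.png

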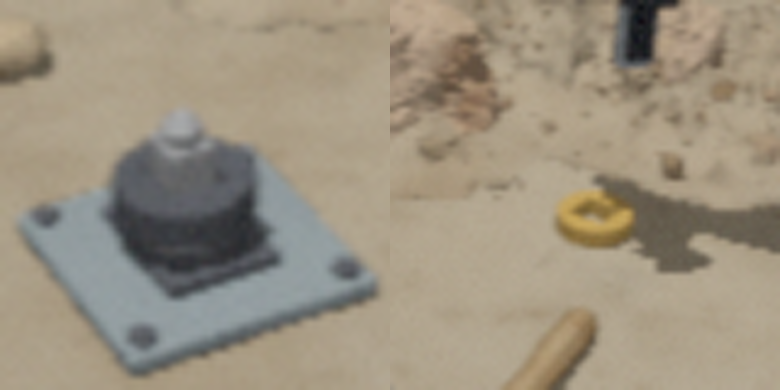

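The large spacer sits flat on the flange with the shaft showing above it. Brass ring is undisturbed at right-crop (595,218).

Emit:
arm_command([
  {"dx": 0.0,"dy": 0.0,"dz": -0.04,"turn": 0.0},
  {"dx": 0.0,"dy": 0.0,"dz": -0.08,"turn": 0.0},
  {"dx": 0.0,"dy": 0.0,"dz": -0.095,"turn": 0.0},
  {"dx": 0.0,"dy": 0.0,"dz": -0.102,"turn": 0.0},
  {"dx": 0.0,"dy": 0.0,"dz": -0.106,"turn": 0.0},
  {"dx": 0.0,"dy": 0.0,"dz": -0.106,"turn": 0.0},
], hand=0.07, force=20)

```text
clock: 14.45
tcp_pos: [0.4558, -0.1405, 0.0332]
eef_rot: [2.911, 1.18, 0.001]
force: [0.4, -0.4, -0.5]
grip_width: 0.0699
grasp_force: 0.0
```

Emit:
arm_command([
  {"dx": 0.0,"dy": 0.0,"dz": -0.004,"turn": 0.0},
  {"dx": 0.0,"dy": 0.0,"dz": -0.004,"turn": 0.0},
  {"dx": 0.0,"dy": 0.0,"dz": -0.004,"turn": 0.0},
  {"dx": 0.0,"dy": 0.0,"dz": -0.004,"turn": 0.0},
  {"dx": 0.0,"dy": 0.0,"dz": -0.004,"turn": 0.0},
  {"dx": 0.0,"dy": 0.0,"dz": -0.004,"turn": 0.0},
], hand=0.038, force=20)

```text
clock: 15.05
tcp_pos: [0.4556, -0.1407, 0.0292]
eef_rot: [2.911, 1.18, 0.001]
force: [-1.1, 0.7, 7.5]
grip_width: 0.0444
grasp_force: 20.3
```

Emit:
arm_command([
  {"dx": 0.0,"dy": 0.0,"dz": 0.001,"turn": 0.0},
  {"dx": 0.0,"dy": 0.0,"dz": 0.002,"turn": 0.0},
  {"dx": 0.0,"dy": 0.0,"dz": 0.002,"turn": 8.5},
  {"dx": 0.0,"dy": 0.0,"dz": 0.002,"turn": 17.0},
  {"dx": 0.0,"dy": 0.0,"dz": 0.002,"turn": 25.5},
  {"dx": 0.0,"dy": 0.0,"dz": 0.002,"turn": 34.0},
  {"dx": 0.0,"dy": 0.0,"dz": 0.002,"turn": 42.5},
  {"dx": 0.0,"dy": 0.0,"dz": 0.002,"turn": 51.0},
  {"dx": 0.0,"dy": 0.0,"dz": 0.002,"turn": 59.5},
  {"dx": 0.0,"dy": 0.0,"dz": 0.002,"turn": 68.0},
], hand=0.065, force=20)

```text
clock: 16.05
tcp_pos: [0.4551, -0.1408, 0.0306]
eef_rot: [1.746, 2.612, -0.0]
force: [0.5, 0.2, -0.0]
grip_width: 0.0651
grasp_force: 0.0
```

Emit:
arm_command([
  {"dx": 0.0,"dy": 0.0,"dz": 0.0,"turn": 8.5},
  {"dx": 0.0,"dy": 0.0,"dz": 0.0,"turn": 17.0},
  {"dx": 0.0,"dy": 0.0,"dz": 0.0,"turn": 22.0},
  {"dx": 0.0,"dy": 0.0,"dz": -0.002,"turn": 22.0},
  {"dx": 0.0,"dy": 0.0,"dz": -0.002,"turn": 22.0},
], hand=0.065, force=20)

```text
clock: 16.55
tcp_pos: [0.4549, -0.1407, 0.0283]
eef_rot: [-1.228, -2.891, 0.0]
force: [-0.1, -0.5, 0.3]
grip_width: 0.0653
grasp_force: 0.0
```

Emit:
arm_command([
  {"dx": 0.0,"dy": 0.0,"dz": 0.0,"turn": 0.0},
  {"dx": 0.0,"dy": 0.0,"dz": 0.0,"turn": 0.0},
  {"dx": 0.0,"dy": 0.0,"dz": 0.0,"turn": 0.0},
  {"dx": 0.0,"dy": 0.0,"dz": 0.0,"turn": 0.0},
  {"dx": 0.0,"dy": 0.0,"dz": 0.0,"turn": 0.0},
], hand=0.038, force=40)

```text
clock: 17.05
tcp_pos: [0.4552, -0.1406, 0.029]
eef_rot: [1.225, 2.892, -0.001]
force: [-1.3, 0.2, 5.3]
grip_width: 0.0432
grasp_force: 39.8
```

Emit:
arm_command([
  {"dx": 0.0,"dy": 0.0,"dz": 0.0,"turn": 0.0},
  {"dx": 0.0,"dy": 0.0,"dz": 0.015,"turn": 0.0},
  {"dx": 0.0,"dy": 0.0,"dz": 0.03,"turn": 0.0},
  {"dx": 0.0,"dy": 0.0,"dz": 0.03,"turn": 0.0},
  {"dx": 0.0,"dy": 0.0,"dz": 0.03,"turn": 0.0},
  {"dx": 0.0,"dy": 0.0,"dz": 0.03,"turn": 0.0},
], hand=0.038, force=60)

```text
clock: 17.65
tcp_pos: [0.4549, -0.1408, 0.0585]
eef_rot: [-1.225, -2.893, 0.0]
force: [-0.3, 0.3, -2.6]
grip_width: 0.0425
grasp_force: 61.1
```

```bash
python3 - <<'E'
from h import *
s=env.sense(); print({k:np.round(v,4) for k,v in s.items() if k in("q","force","tcp_pos")})
f,K,V=cap("scene"); r=35
cv2.imwrite("pics/g4.png",cv2.resize(f[170-r:170+r,325-r:325+r],(420,420),interpolation=cv2.INTER_CUBIC))
E
```

```text
{'q': array([ 0.6415,  0.6441, -0.5426,  2.0771,  0.6033,  0.5783,  0.4387]), 'tcp_pos': array([ 0.4549, -0.1408,  0.0585]), 'force': array([-0.2736,  0.3177, -2.5922])}
```

View pics/g4.png

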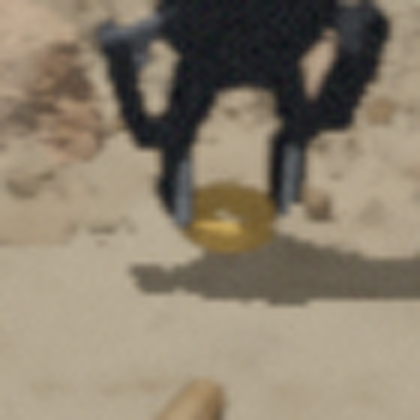

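The brass ring is held level between the fingertips at crop (230,215). Carrying it to the arbor.

Emit:
arm_command([
  {"dx": 0.0,"dy": 0.0,"dz": 0.035,"turn": 0.0},
  {"dx": 0.005,"dy": 0.012,"dz": 0.07,"turn": -2.0},
  {"dx": 0.02,"dy": 0.05,"dz": 0.075,"turn": -5.0},
  {"dx": 0.034,"dy": 0.09,"dz": 0.075,"turn": -10.0},
  {"dx": 0.048,"dy": 0.13,"dz": 0.075,"turn": -15.0},
  {"dx": 0.062,"dy": 0.165,"dz": 0.075,"turn": -15.0},
  {"dx": 0.075,"dy": 0.2,"dz": 0.075,"turn": -15.0},
  {"dx": 0.085,"dy": 0.225,"dz": 0.075,"turn": -15.0},
  {"dx": 0.0883,"dy": 0.2342,"dz": 0.075,"turn": -15.0},
  {"dx": 0.0883,"dy": 0.2342,"dz": 0.075,"turn": -15.0},
], hand=0.038, force=60)

```text
clock: 18.7
tcp_pos: [0.5432, 0.0949, 0.1331]
eef_rot: [-1.588, -2.71, -0.0]
force: [0.2, 0.5, -0.7]
grip_width: 0.0419
grasp_force: 61.7
```

Emit:
arm_command([
  {"dx": 0.0,"dy": 0.0,"dz": 0.0,"turn": 0.0},
  {"dx": 0.0,"dy": 0.0,"dz": 0.0,"turn": 0.0},
  {"dx": 0.0,"dy": 0.0,"dz": 0.0,"turn": 0.0},
], hand=0.038, force=60)

```text
clock: 19.0
tcp_pos: [0.5432, 0.0919, 0.1334]
eef_rot: [1.594, 2.707, -0.002]
force: [-0.5, -0.1, -1.6]
grip_width: 0.0424
grasp_force: 61.7
```

Emit:
arm_command([
  {"dx": 0.0,"dy": 0.0,"dz": -0.01,"turn": 0.0},
  {"dx": 0.0,"dy": 0.0,"dz": -0.02,"turn": 0.0},
  {"dx": 0.0,"dy": 0.0,"dz": -0.027,"turn": 0.0},
  {"dx": 0.0,"dy": 0.0,"dz": -0.031,"turn": 0.0},
  {"dx": 0.0,"dy": 0.0,"dz": -0.034,"turn": 0.0},
  {"dx": 0.0,"dy": 0.0,"dz": -0.037,"turn": 0.0},
  {"dx": 0.0,"dy": 0.0,"dz": -0.04,"turn": 0.0},
  {"dx": 0.0,"dy": 0.0,"dz": -0.041,"turn": 0.0},
  {"dx": 0.0,"dy": 0.0,"dz": -0.042,"turn": 0.0},
  {"dx": 0.0,"dy": 0.0,"dz": -0.042,"turn": 0.0},
], hand=0.038, force=60)

```text
clock: 20.0
tcp_pos: [0.5435, 0.0936, 0.0916]
eef_rot: [1.591, 2.709, -0.0]
force: [0.4, 0.3, -0.5]
grip_width: 0.0424
grasp_force: 61.7
```

Emit:
arm_command([
  {"dx": 0.0,"dy": 0.0,"dz": -0.001,"turn": 0.0},
  {"dx": 0.0,"dy": 0.0,"dz": -0.002,"turn": 0.0},
  {"dx": 0.0,"dy": 0.0,"dz": -0.003,"turn": 0.0},
  {"dx": 0.0,"dy": 0.0,"dz": -0.004,"turn": 0.0},
  {"dx": 0.0,"dy": 0.0,"dz": -0.004,"turn": 0.0},
], hand=0.038, force=60)

```text
clock: 20.5
tcp_pos: [0.5434, 0.0937, 0.0877]
eef_rot: [-1.591, -2.709, 0.0]
force: [-1.0, -0.0, 1.7]
grip_width: 0.0425
grasp_force: 62.2
```

Light contact has started. Preload a little, then turn.

Emit:
arm_command([
  {"dx": -0.0002,"dy": -0.0002,"dz": -0.0006,"turn": 0.0},
  {"dx": -0.0002,"dy": -0.0002,"dz": -0.0006,"turn": -2.0},
  {"dx": -0.0002,"dy": -0.0002,"dz": -0.0006,"turn": -4.0},
  {"dx": -0.0002,"dy": -0.0002,"dz": -0.0006,"turn": -4.0},
], hand=0.038, force=60)

```text
clock: 20.9
tcp_pos: [0.5432, 0.0935, 0.087]
eef_rot: [-1.686, -2.651, -0.0]
force: [-1.2, 0.2, 0.8]
grip_width: 0.0422
grasp_force: 62.1
```

Emit:
arm_command([
  {"dx": 0.0,"dy": 0.0,"dz": 0.0,"turn": -2.0},
  {"dx": 0.0,"dy": 0.0,"dz": 0.0,"turn": -4.0},
  {"dx": 0.0,"dy": 0.0,"dz": 0.0,"turn": -4.0},
], hand=0.038, force=60)

```text
clock: 21.2
tcp_pos: [0.5432, 0.0933, 0.0868]
eef_rot: [-1.778, -2.59, 0.0]
force: [-0.0, 1.3, -1.3]
grip_width: 0.0424
grasp_force: 61.7
```

Emit:
arm_command([
  {"dx": 0.0,"dy": 0.0,"dz": -0.0004,"turn": -1.0},
  {"dx": 0.0,"dy": 0.0,"dz": -0.0008,"turn": -2.0},
  {"dx": 0.0,"dy": 0.0,"dz": -0.0012,"turn": -2.0},
  {"dx": 0.0,"dy": 0.0,"dz": -0.0012,"turn": -2.0},
], hand=0.038, force=60)

```text
clock: 21.6
tcp_pos: [0.5433, 0.0933, 0.0857]
eef_rot: [1.821, 2.56, -0.0]
force: [-1.1, -0.4, -1.0]
grip_width: 0.0424
grasp_force: 61.7
```

```bash
python3 - <<'E'
from h import *
s=env.sense(); print({k:np.round(v,4) for k,v in s.items() if k in("q","force","wrist_torque","tcp_pos")})
E
```

```text
{'q': array([ 0.1249,  0.6684, -0.4981,  1.8851,  0.4734,  0.707 , -0.3161]), 'tcp_pos': array([0.5433, 0.0933, 0.0857]), 'force': array([-1.1324, -0.4427, -0.9615]), 'wrist_torque': array([ 0.0844,  0.1058, -0.0236])}
```

Emit:
arm_command([
  {"dx": 0.0,"dy": 0.0,"dz": -0.001,"turn": 0.0},
  {"dx": 0.0,"dy": 0.0,"dz": -0.002,"turn": 0.0},
  {"dx": 0.0,"dy": 0.0,"dz": -0.003,"turn": 0.0},
  {"dx": 0.0,"dy": 0.0,"dz": -0.003,"turn": 0.0},
], hand=0.038, force=60)

```text
clock: 22.0
tcp_pos: [0.5432, 0.0934, 0.0826]
eef_rot: [-1.821, -2.56, 0.0]
force: [-0.5, 1.0, -1.9]
grip_width: 0.0426
grasp_force: 61.7
```

Emit:
arm_command([
  {"dx": 0.0,"dy": 0.0,"dz": -0.0015,"turn": 0.0},
  {"dx": 0.0,"dy": 0.0,"dz": -0.003,"turn": 0.0},
  {"dx": 0.0,"dy": 0.0,"dz": -0.0045,"turn": 0.0},
  {"dx": 0.0,"dy": 0.0,"dz": -0.006,"turn": 0.0},
  {"dx": 0.0,"dy": 0.0,"dz": -0.007,"turn": 0.0},
  {"dx": 0.0,"dy": 0.0,"dz": -0.007,"turn": 0.0},
], hand=0.038, force=60)

```text
clock: 22.6
tcp_pos: [0.5432, 0.0933, 0.0756]
eef_rot: [-1.821, -2.56, 0.0]
force: [-0.2, 0.8, -1.9]
grip_width: 0.0422
grasp_force: 61.7
```

Emit:
arm_command([
  {"dx": 0.0,"dy": 0.0,"dz": -0.0007,"turn": 0.0},
  {"dx": 0.0,"dy": 0.0,"dz": -0.0014,"turn": 0.0},
  {"dx": 0.0,"dy": 0.0,"dz": -0.0021,"turn": 0.0},
  {"dx": 0.0,"dy": 0.0,"dz": -0.0028,"turn": 0.0},
  {"dx": 0.0,"dy": 0.0,"dz": -0.0028,"turn": 0.0},
], hand=0.038, force=60)

```text
clock: 23.1
tcp_pos: [0.5433, 0.0935, 0.0732]
eef_rot: [1.821, 2.56, 0.0]
force: [-1.8, -0.5, 3.0]
grip_width: 0.0426
grasp_force: 62.2
```

Emit:
arm_command([
  {"dx": 0.0,"dy": 0.0,"dz": -0.0004,"turn": 0.0},
  {"dx": 0.0,"dy": 0.0,"dz": -0.0007,"turn": 0.0},
  {"dx": 0.0,"dy": 0.0,"dz": -0.0007,"turn": 0.0},
], hand=0.038, force=60)

```text
clock: 23.4
tcp_pos: [0.5433, 0.0935, 0.0731]
eef_rot: [1.821, 2.559, -0.0]
force: [-3.9, -1.4, 9.8]
grip_width: 0.042
grasp_force: 63.2
```

Emit:
arm_command([
  {"dx": 0.0,"dy": 0.0,"dz": 0.0008,"turn": 0.0},
  {"dx": 0.0,"dy": 0.0,"dz": 0.0008,"turn": 0.0},
], hand=0.038, force=25)

```text
clock: 23.6
tcp_pos: [0.5433, 0.0934, 0.0732]
eef_rot: [1.821, 2.56, 0.0]
force: [-2.2, 0.5, 2.7]
grip_width: 0.0421
grasp_force: 62.3
```

Emit:
arm_command([
  {"dx": 0.0,"dy": 0.0,"dz": 0.0,"turn": 0.0},
  {"dx": 0.0,"dy": 0.0,"dz": 0.0,"turn": 0.0},
  {"dx": 0.0,"dy": 0.0,"dz": 0.0,"turn": 0.0},
  {"dx": 0.0,"dy": 0.0,"dz": 0.0,"turn": 0.0},
], hand=0.065, force=25)

```text
clock: 24.0
tcp_pos: [0.5434, 0.0933, 0.0731]
eef_rot: [1.822, 2.559, 0.0]
force: [-0.0, -0.1, -0.2]
grip_width: 0.0647
grasp_force: 0.0
```

Emit:
arm_command([
  {"dx": 0.0,"dy": 0.0,"dz": 0.01,"turn": 0.0},
  {"dx": 0.0,"dy": 0.0,"dz": 0.03,"turn": 0.0},
  {"dx": 0.0,"dy": 0.0,"dz": 0.07,"turn": 0.0},
  {"dx": 0.0,"dy": 0.0,"dz": 0.11,"turn": 0.0},
  {"dx": -0.015,"dy": -0.04,"dz": 0.12,"turn": 0.0},
  {"dx": -0.03,"dy": -0.08,"dz": 0.12,"turn": 0.0},
  {"dx": -0.045,"dy": -0.12,"dz": 0.12,"turn": 0.0},
  {"dx": -0.06,"dy": -0.16,"dz": 0.12,"turn": 0.0},
  {"dx": -0.07,"dy": -0.19,"dz": 0.12,"turn": 0.0},
  {"dx": -0.07,"dy": -0.19,"dz": 0.12,"turn": 0.0},
], hand=0.065, force=25)

```text
clock: 25.0
tcp_pos: [0.4715, -0.1018, 0.1934]
eef_rot: [1.831, 2.552, -0.005]
force: [0.1, 0.2, -0.1]
grip_width: 0.0653
grasp_force: 0.0
```

```bash
python3 - <<'E'
from h import *
f,K,V=cap("scene"); g,K2,V2=cap("top")
b=lambda f,u,v,r:cv2.resize(f[v-r:v+r,u-r:u+r],(390,390),interpolation=cv2.INTER_CUBIC)
cv2.imwrite("pics/end.png",np.hstack([b(f,257,200,30),b(g,265,205,65)]))
E
```

```text
(no output)
```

View pics/end.png

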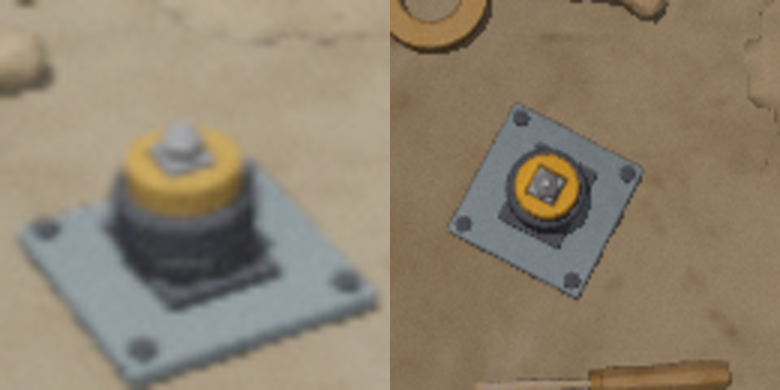

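Both spacers sit flush on the arbor: brass at left-crop (185,175) on top of the steel, with the shaft top just showing (61 mm against 58 mm). Bystanders are untouched. Handing in.

```bash
python3 -c "
from plant import env
print(env.close_job())"
```

```text
the job is handed in; nothing more can be done
None
```

The large steel spacer and then the small brass one are threaded fully home and flush on the arbor, pressed with at most about 13 N. The job took about 25 s and is handed in; the toe bone, chisel and tweezers were not touched.

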